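Set the polarizer ring to the red marker and clamp it

ROBOT

A 7-joint arm with a two-finger parallel gripper is mounted at the origin on a cart in front of the work surface, level with it; the furniture and walls round the work are solid. World frame = base frame: x ahead of the robot, y to its left, z up, the work surface at z = 0. Lengths are in m, angles in rad, forces in N, time in s.
With the tool pointing down it reaches from about 0.425 to 0.925 m from the base axis. Payload 6.8 kg.
Tool frame: the origin (TCP) lies on the centre line of the jaws, within the pads' length; the fingertips stand 14 mm ahead of it and the grasp point (between the pads) lies 5 mm behind it (r.tips_ahead is the distance from the TCP to the fingertips, in m); z points along the fingers, y is the line along which they close (so a half turn about z gives the same grasp; the last joint's range is limited). The gripper opens to 85 mm and grips with 20 to 120 N. Pads are 22 mm wide; open, the fingers measure 114 mm over their backs; the gripper's body (76 mm by 85 mm) begins 54 mm behind the grasp point. The pads swing forward as they close: fully open they stand 13 mm farther back than shut.
Start: joints at [1.139, 0.477, 0.022, 1.555, -0.011, 1.109, -0.083], TCP at [0.215, -0.64, 0.245] pointing down, gripper open.
Joint ranges: [-2.96, 2.96], [-0.34, 2.1], [-1.41, 1.46], [0.24, 2.44], [-1.37, 4.51], [0.17, 1.92], [-2.96, 2.96]. Speed limits (rad/s): [2.39, 2.39, 3.14, 3.14, 3.14, 3.14, 3.14].

INTERFACE

Orientations are given as a rotation vector (axis times angle).
In Python, from bench import r, eyes gives the robot as it stands.
- The arm moves only by the tool step_arm, never from a script. Its argument "rows" is a list of rows, each a list of 6 numbers: the shift along the world's x, y, z in units of 60 cm (1.0 is 60 cm), then the turn, a rotation vector about the world's x, y, z in units of pi rad (1.0 is pi rad). In form: [[x, y, z, rx, ry, rz], ...]. A call has 1 to 5 rows; each row is the pose to reach, as a shift and turn from the pose commanded when the call began, turning the shorter way round; what a row does not reach only later rows make up. A row lasts 1/12 s, in which the tool goes at most 41.7 mm and 7.16 degrees, less where a joint would pass 70% of its speed; a pose out of reach is approached as far as the arm can. A call with a number of a shift or a turn outside -1 to 1 is refused whole. A call with a gripper value outside its range is refused whole. "jaw" is the closure, from 0 (fully open) to 1 (shut), set as the call begins (left out, the last holds). The fingers move at their own pace and stop on an object; "squeeze" is the grip in N (left out, the last holds). Time passes only in rows, so rows that repeat a pose let the fingers close. It gives the time, the measured TCP pose, the force, the opening and the grip force at its end, in the units of the state.
- r.get_obs(): the state, without advancing time (a new reading comes with each control period).
- eyes.grab_frame(name): name is "scene" or "top" or "wrist"; returns the picture (384x512x3 uint8, red, green, blue); there is no depth.
- eyes.camera_info(name): a dict with "mtx" (3x3 intrinsics, pixels), "k1" (the pictures are not rectified: a ray, as slopes to the right and down, at radius r is drawn at 1 + k1 r^2 times it, then the intrinsics apply), "extrinsics" (4x4, takes a point from camera to world coordinates); the wrist camera has in their place "tool_from_camera" (4x4, takes a point from camera to tool coordinates, whose origin is the TCP and whose axes are the flange's). Camera axes: x right, y down, z forward; pixel columns grow to the right and rows downward; lengths in m; the calibration is good to about 2 mm. A picture is of the moment at which its call begins: read the wrist's pose just before it. camera_info takes no time and is no camera call.
- r.hand_in(): hands the job in; it is judged then, once.
The state is a dict: "clock": time; "joints": joint angles; "qvel": joint speeds; "tau": joint torques, N m; "tcp_pos": TCP position; "orientation": TCP orientation; "contact_force": force on the tool from outside, world axes, zero at the start; "moment": the same for the moment, N m; "grip_width": finger opening in m; "gripper_force": force on a finger pad.
Only numpy, scipy, OpenCV 4.12 (cv2) and the standard library are available. Lean on these libraries where they do the work, as an engineer would, in place of code of your own. Each camera call takes 0.05 s, during which the arm holds its last target. There are 200 camera calls.

TASK

Set the rotary polarizer on the bench: push the orange lever post around its arc until the ring's white pointer stands in line with the red marker on the scale. Then push the blue clamp lever around to its stop, so that it leans to the stage's left, leaving the pointer at the marker. Leave the red marker and the jar, the connector and the standoff beside the stage where they are.

Things in the scene. Friction and masses are not known exactly. Their poses are not given: they have to be found in the camera images.
- stage: fixed polarizer stage: aluminium plate 250 x 224 x 10 mm (x -112 to +138) under a black scale disc, radius 108, top at 18 mm, white ticks along its front. Origin on the bench on the ring's turning axis; x points from front (scale, towards the robot) to back (clamp lever), y to the stage's left, z up. Apart from the two posts nothing is higher than 38 mm above the bench
- ring (a joint): angle (rad) of the aluminium polarizer ring (radius 64 mm, top at 30 mm) about the vertical axis through stage: 0 when its lever points to the stage's front (-x), growing counter-clockwise from above (from the front towards the stage's right, -y). Hard stops at -1.35 and 1.35. No spring, stays where left; friction under 2 N at the post
- lever_post (a point): centre of the top of the orange upright post (14 mm diameter, 18 mm at its foot below 36 mm) on the ring, 70 mm from the turning axis, top 80 mm above the bench. Below 32 mm is the lever arm, 18 mm wide. Pushed sideways with the fingertips.
- pointer_tip (a point): outer tip of the white pointer (5 mm wide) of the ring, 90 mm from the turning axis in the same direction as the orange post, 22 mm above the bench
- red_marker (a point): middle of the inner edge of the red marker clip (10 mm wide along the scale, top 24 mm above the bench, 90 to 112 mm from the turning axis); 22 mm above the bench, on the circle of the pointer tip, which ends just short of the clip and passes freely. The clip would slide along the scale if pushed, and must not be
- clamp (a joint): angle (rad) of the blue clamp lever: 0 open (leaning to the stage's right, 45 degrees from +x of stage towards -y) to 1.571 at its hard stop (leaning to the stage's left, 45 degrees from +x towards +y), growing counter-clockwise from above. No spring, stays where left; friction under 2 N at its post
- clamp_post (a point): centre of the top of the blue upright post (14 mm diameter, 17 mm at its foot below 38 mm) at the end of the clamp lever, 50 mm from its pivot, top 80 mm above the bench. The lever arm beneath is 11 mm wide and reaches up to 34 mm.
- clamp_pivot (a point): point on the vertical pivot axis of the clamp lever, 83 mm behind (+x of stage) the ring's axis, 80 mm above the bench (the pivot itself ends at 38 mm)
- jar_1: loose white screw jar with a cream lid, 51 mm diameter, 49 mm high, left of the stage; origin at its underside; stays where it is
- connector_1: loose dark red connector with a grey plug, 12 x 36 x 12 mm, right of the stage; origin at its underside; stays where it is
- standoff_2: loose light-coloured hexagonal standoff standing upright, 10 mm across, 34 mm high, right of the stage; origin at its underside; stays where it is
Not all that is in view belongs to the job. What is meant by the jar_1 is not pink or yellow, and is the smaller of those in its own colour.

How it is judged:
By the outcome, as a careful person would: the job done as asked, in the order asked, and still so for the second after the job is handed in, with the robot touching nothing.
It also fails if it takes over 58 s, if anything falls off the work surface, if the arm or the gripper's body presses on something with over 40 N, if the wrist force passes 120 N, or if a joint passes its speed limit or range.

## Working session

There is one attempt and no reset: what is moved stays moved. The work goes in short steps, Python scripts to look and compute and a tool call to move; the robot and the scene stay as the last step left them, time stands still between calls to the robot, and variables do not carry over. Pictures are saved under pics/ and viewed, at most 10 in all, crops included, and the job is handed in when it is done.

Besides the shell and the picture viewer there is one more tool, called after "Emit:" in YAML: its name, and indented under it one key for each argument. step_arm: Moves the arm, as the interface text tells. Shifts and turns lie within -1 to 1; 1 stands for 60 cm of shift or pi rad of turn. Its arguments: {"type":"object","properties":{"rows":{"type":"array"},"jaw":{"type":"number"},"squeeze":{"type":"number"}},"required":["rows"]}

```bash
mkdir -p pics; ls; python3 - <<'E'
from bench import r, eyes
import cv2,numpy as np
for n in ("top","scene"):
    im=eyes.grab_frame(n); cv2.imwrite(f"pics/{n}0.png",cv2.resize(im[:,:,::-1],(768,576),interpolation=cv2.INTER_CUBIC)); np.save(f"pics/{n}0.npy",im)
    c=eyes.camera_info(n); print(n,c)
print(eyes.camera_info("wrist")); print(r.get_obs(), r.tips_ahead)
E
```

```text
pics
top {'mtx': array([[491.93914706,   0.        , 253.48337921],
       [  0.        , 491.93914706, 199.76980136],
       [  0.        ,   0.        ,   1.        ]]), 'k1': 0.044955458455794114, 'extrinsics': array([[ 0.01051405, -0.99553693,  0.09378525,  0.44774856],
       [-0.99982174, -0.01193735, -0.01462811,  0.0477212 ],
       [ 0.01568237, -0.09361473, -0.99548498,  1.09314715],
       [ 0.        ,  0.        ,  0.        ,  1.        ]])}
scene {'mtx': array([[413.17421378,   0.        , 261.41600482],
       [  0.        , 413.17421378, 191.24193365],
       [  0.        ,   0.        ,   1.        ]]), 'k1': -0.0823145375505669, 'extrinsics': array([[ 0.77525646, -0.38794423,  0.49847438,  0.13447325],
       [-0.63147008, -0.45735742,  0.62615472, -0.52020581],
       [-0.01493216, -0.80020214, -0.59954446,  0.59998354],
       [ 0.        ,  0.        ,  0.        ,  1.        ]])}
{'mtx': array([[307.45732602,   0.        , 255.98911318],
       [  0.        , 307.45732602, 193.07296353],
       [  0.        ,   0.        ,   1.        ]]), 'k1': -0.064952277545
[... 405 characters left out ...]
3891325,  0.47773106,  0.0223466 ,  1.55631672, -0.01151058,
        1.10928784, -0.08312317]), 'qvel': array([ 9.01740482e-04, -7.97271113e-04, -3.17130875e-04, -2.50996732e-03,
        1.44278107e-03,  5.40737361e-05, -3.18794251e-04]), 'tau': array([ 4.84011689e-03, -5.97759712e+01,  1.61383364e+00, -2.81954634e+01,
        1.28374470e-02,  5.01257149e-03, -8.89723367e-06]), 'tcp_pos': array([ 0.21459224, -0.63946333,  0.24442899]), 'orientation': array([-3.09896459e+00, -5.06108048e-01,  5.77593630e-04]), 'contact_force': array([-0.30361377,  0.1501946 ,  0.6450439 ]), 'moment': array([-0.03830718, -0.03896912,  0.00167819]), 'gripper_force': 0.0, 'grip_width': 0.08553308354865065} 0.014
```

View pics/top0.png

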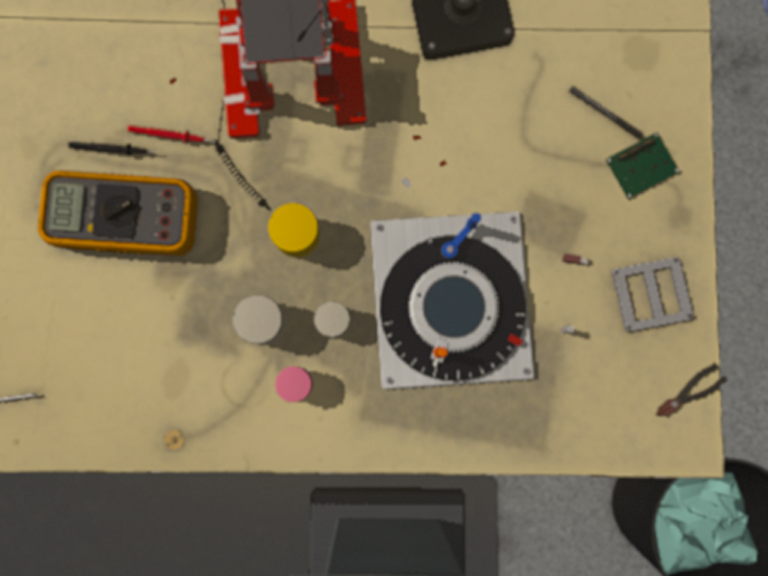

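View pics/scene0.png

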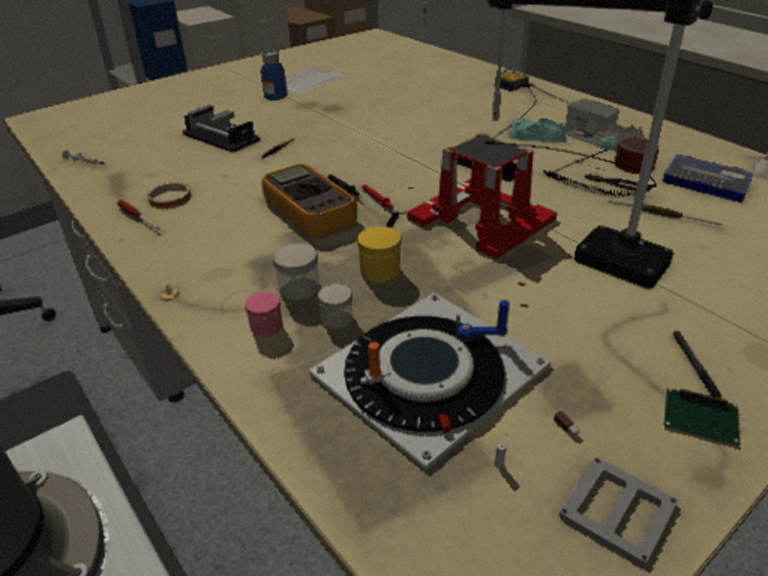

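The top view shows the stage centred near (453,307), with the orange post at (440,352), the red marker at (515,340) and the blue clamp post at (475,218). There are four jars: yellow (293,228), pink (293,384), a large cream one (257,319) and a small cream one (332,320). The small cream one is jar_1, because it is neither pink nor yellow and is the smaller of the two in its colour. The connector is at (577,260) and the standoff at (575,331).

```bash
python3 - <<'E'
import cv2,numpy as np
im=np.load("pics/top0.npy")[130:275,200:400,::-1]
cv2.imwrite("pics/crop.png",cv2.resize(im,None,fx=4,fy=4,interpolation=cv2.INTER_CUBIC))
E
```

```text
(no output)
```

View pics/crop.png

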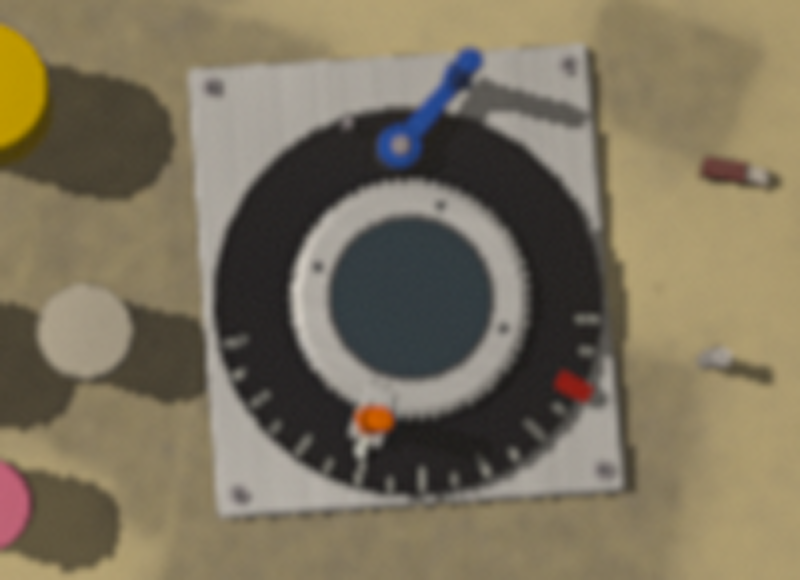

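The crop confirms small cream jar_1 at (85,330), connector at (740,172) and standoff at (715,357). It also gives the red clip centre (573,386), the orange post top (376,418), the pointer tip (~360,470), the blue post top (470,62) and the pivot (399,146).

```bash
cat > h.py <<'E'
import numpy as np,cv2
from scipy.optimize import least_squares
from bench import r,eyes
def proj(P,c,T=None):
    T=c["extrinsics"] if T is None else T
    q=(np.atleast_2d(P)-T[:3,3])@T[:3,:3]; s=q[:,:2]/q[:,2:]
    s=s*(1+c["k1"]*(s**2).sum(1,keepdims=True)); return s*np.diag(c["mtx"])[:2]+c["mtx"][:2,2]
def ray(uv,c,z,T=None):
    T=c["extrinsics"] if T is None else T
    g=lambda p:(proj([p[0],p[1],z],c,T)-uv).ravel()
    return least_squares(g,T[:2,3]+T[:2,2]*.5).x
def W(st,p):
    c,s=np.cos(st[2]),np.sin(st[2]); return np.array([st[0]+c*p[0]-s*p[1],st[1]+s*p[0]+c*p[1],p[2]])
def wristT(o):
    T=np.eye(4);T[:3,:3]=cv2.Rodrigues(np.array(o["orientation"]))[0];T[:3,3]=o["tcp_pos"]
    return T@eyes.camera_info("wrist")["tool_from_camera"]
def ringp(a,rad,z): return [-rad*np.cos(a),-rad*np.sin(a),z]
def clp(c,z): t=c-np.pi/4; return [.083+.05*np.cos(t),.05*np.sin(t),z]
E
python3 - <<'E'
from h import *
c=eyes.camera_info("top")
px=lambda u,v: np.array([(u+.5)/4-.5+200,(v+.5)/4-.5+130])
def model(p):
    st=p[:3]
    return [W(st,q) for q in ([.138,.112,.01],[.138,-.112,.01],[-.112,-.112,.01],[-.112,.112,.01],[0,0,.018],[0,0,.03],[.083,0,.038],clp(p[5],.08),ringp(p[3],.07,.08),ringp(p[3],.09,.022),ringp(p[4],.101,.024))]
obs=[px(*a) for a in ((190,70),(585,45),(628,490),(218,517),(409,302),(410,297),(399,146),(470,62),(376,418),(360,472),(573,386))]
f=lambda p:(proj(np.array(model(p)),c)-obs).ravel()
s=least_squares(f,[.5,0,0,-.2,.8,0]); np.set_printoptions(precision=4,suppress=True)
print(s.x); print(s.fun.reshape(-1,2)*4)
np.save("st.npy",s.x)
for n,uv,z in (("jar",(85,330),.049),("conn",(740,172),.01),("stand",(713,355),.034)): print(n,ray(px(*uv),c,z))
for n,P in zip("TL TR BR BL d r piv clamp lever tip clip".split(),model(s.x)): print(n,P)
E
```

```text
[ 0.5386 -0.0736  0.0789 -0.3766  1.0227  0.0088]
[[ -3.0868   0.5249]
 [  1.2435  -0.5246]
 [ -2.5867   2.6946]
 [ -0.4543   3.5625]
 [ -1.6298  -0.1986]
 [ -0.1355   2.9694]
 [  0.7353   0.642 ]
 [  0.0568  -0.0676]
 [  4.9288   3.0429]
 [ -0.5778 -13.3281]
 [  1.1398   0.5725]]
jar [0.5189 0.1014]
conn [ 0.614  -0.2594]
stand [ 0.5104 -0.2366]
TL [0.6673 0.049  0.01  ]
TR [ 0.685  -0.1743  0.01  ]
BR [ 0.4358 -0.194   0.01  ]
BL [0.4181 0.0293 0.01  ]
d [ 0.5386 -0.0736  0.018 ]
r [ 0.5386 -0.0736  0.03  ]
piv [ 0.6213 -0.067   0.038 ]
clamp [ 0.6597 -0.0991  0.08  ]
lever [ 0.4717 -0.053   0.08  ]
tip [ 0.4526 -0.0472  0.022 ]
clip [ 0.4929 -0.1636  0.024 ]
```

Emit:
step_arm:
  rows:
    - [0.428,0.977,-0.05,0,0,-0.198]
    - [0.428,0.977,-0.05,0,0,-0.198]
    - [0.428,0.977,-0.05,0,0,-0.198]
    - [0.428,0.977,-0.05,0,0,-0.198]
    - [0.428,0.977,-0.05,0,0,-0.198]
  jaw: 0.7
  squeeze: 20

```text
clock: 0.52
tcp_pos: [0.2977, -0.4493, 0.2352]
orientation: [-3.106, 0.467, 0.001]
contact_force: [-0.2, 0.5, -0.1]
grip_width: 0.0263
gripper_force: 0.0
```

Emit:
step_arm:
  rows:
    - [0.29,0.66,-0.04,0,0,0]
    - [0.29,0.66,-0.04,0,0,0]
    - [0.29,0.66,-0.04,0,0,0]
    - [0.29,0.66,-0.04,0,0,0]
    - [0.29,0.66,-0.04,0,0,0]

```text
clock: 0.93
tcp_pos: [0.3812, -0.2592, 0.224]
orientation: [3.108, -0.458, -0.0]
contact_force: [1.2, 0.7, 0.1]
grip_width: 0.0255
gripper_force: 0.0
```

Emit:
step_arm:
  rows:
    - [0.13,0.32,-0.02,0,0,0]
    - [0.13,0.32,-0.02,0,0,0]
    - [0.13,0.32,-0.02,0,0,0]
    - [0.13,0.32,-0.02,0,0,0]
    - [0.13,0.32,-0.02,0,0,0]

```text
clock: 1.35
tcp_pos: [0.4592, -0.0672, 0.212]
orientation: [3.108, -0.458, -0.0]
contact_force: [1.5, -0.6, -0.0]
grip_width: 0.0257
gripper_force: 0.0
```

```bash
python3 - <<'E'
from h import *
o=r.get_obs(); im=eyes.grab_frame("wrist"); np.save("pics/w1.npy",im); np.save("pics/w1T.npy",wristT(o))
print(o["tcp_pos"],o["orientation"],o["grip_width"],o["contact_force"])
cv2.imwrite("pics/w1.png",cv2.resize(im[:,:,::-1],(768,576),interpolation=cv2.INTER_CUBIC))
p=np.load("st.npy");st=p[:3];c=eyes.camera_info("wrist")
for q in (ringp(p[3],.07,.08),ringp(p[3],.09,.022),ringp(p[4],.09,.024),ringp(p[4],.112,.024)): print((proj(W(st,q),c,wristT(o))+.5)*1.5-.5)
E
```

```text
[ 0.45916029 -0.06715626  0.2120215 ] [ 3.10796025e+00 -4.57953529e-01 -1.10079335e-05] 0.02573727060814172 [ 1.48657792 -0.60420015 -0.02076809]
[[357.0538588  268.45725375]]
[[361.8332876  272.13834722]]
[[492.74716664 167.4213661 ]]
[[524.12111071 173.57609642]]
```

View pics/w1.png

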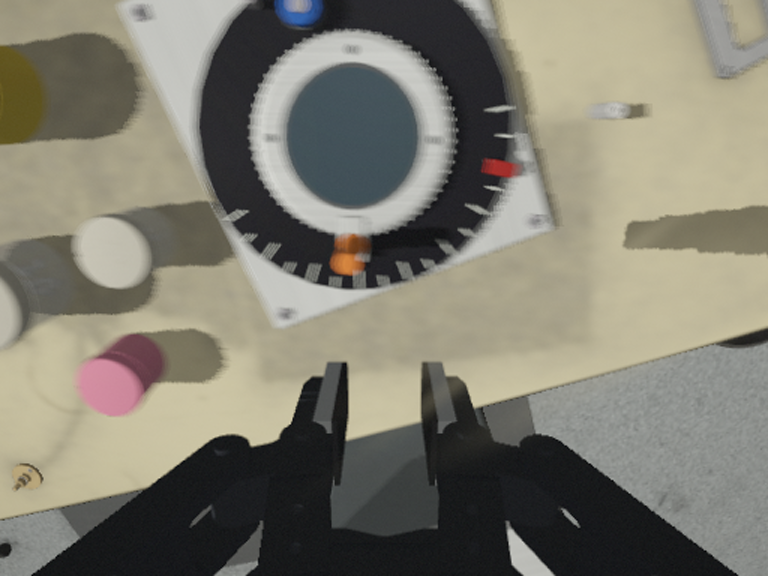

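The picture is motion-blurred. The orange post top is at (348,262), the red clip at (500,168), the standoff at (612,110) and jar_1 at (112,250). The post and clip are both offset the same small way from prediction, so I'll repeat this at rest.

Emit:
step_arm:
  rows:
    - [0.02,0.024,-0.04,0,0,0]
    - [0.02,0.024,-0.04,0,0,0]
    - [0.02,0.024,-0.04,0,0,0]
    - [0.02,0.024,-0.04,0,0,0]
    - [0.02,0.024,-0.04,0,0,0]

```text
clock: 1.82
tcp_pos: [0.4708, -0.0562, 0.1887]
orientation: [3.107, -0.461, 0.001]
contact_force: [-0.4, 0.5, -0.4]
grip_width: 0.0256
gripper_force: 0.0
```

```bash
python3 - <<'E'
from h import *
o=r.get_obs(); im=eyes.grab_frame("wrist"); np.save("pics/w2.npy",im); np.save("pics/w2T.npy",wristT(o))
print(o["tcp_pos"],o["orientation"],o["grip_width"],abs(o["qvel"]).max())
cv2.imwrite("pics/w2.png",cv2.resize(im[:,:,::-1],(768,576),interpolation=cv2.INTER_CUBIC))
p=np.load("st.npy");st=p[:3];c=eyes.camera_info("wrist")
for q in (ringp(p[3],.07,.08),ringp(p[3],.09,.022),ringp(p[4],.09,.024),ringp(p[4],.112,.024),[0,0,.03]): print((proj(W(st,q),c,wristT(o))+.5)*1.5-.5)
E
```

```text
[ 0.47081377 -0.0561751   0.18868424] [ 3.10706300e+00 -4.61015087e-01  6.46610014e-04] 0.025584215052976554 0.005235817856648255
[[380.25870927 294.66137163]]
[[380.82793182 293.49603738]]
[[521.71584429 183.28879883]]
[[554.85491202 189.74326162]]
[[380.89882905 157.48377055]]
```

View pics/w2.png

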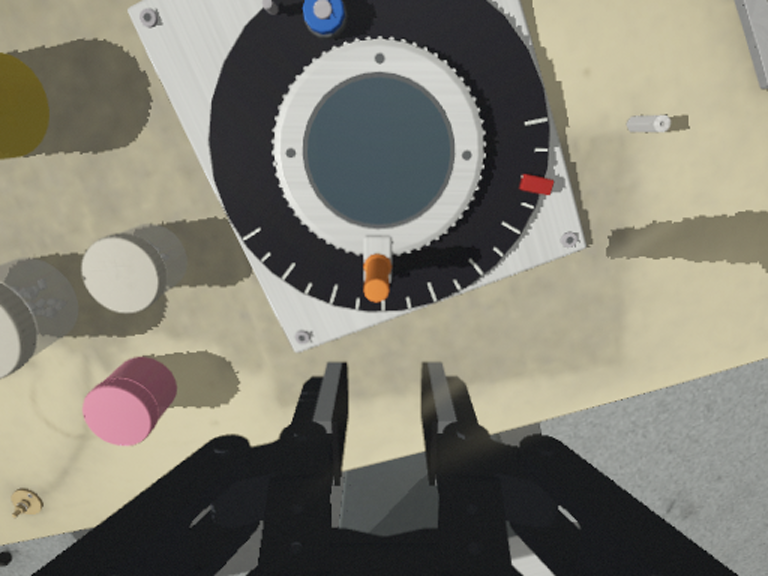

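At rest, the orange post top is at (376,290) and the red clip runs from (520,184) to (553,187), both within about 2 mm of the prediction. The post stands between the jaws, so I'll lower over it.

Emit:
step_arm:
  rows:
    - [0.005,0.007,-0.05,0,0,0]
    - [0.005,0.007,-0.1,0,0,0]
    - [0.005,0.007,-0.15,0,0,0]
    - [0.005,0.007,-0.214,0,0,0]
    - [0.005,0.007,-0.214,0,0,0]

```text
clock: 2.28
tcp_pos: [0.4698, -0.0514, 0.0548]
orientation: [3.106, -0.46, -0.016]
contact_force: [-1.5, -0.1, -0.8]
grip_width: 0.0258
gripper_force: 0.0
```

```bash
python3 - <<'E'
from h import *
o=r.get_obs(); print(o["tcp_pos"],o["contact_force"])
p=np.load("st.npy");st=p[:3].copy()
# commanded arc waypoints, relative to a0, in step units
for a in np.arange(p[3],1.0227+.001,.1167):
    w=W(st,ringp(a,.07,.06)); print(round(a,3),w[:2].round(4), "rz",round((a-p[3])/np.pi,3))
E
```

```text
[ 0.46977166 -0.05140953  0.05478867] [-1.53936964 -0.10722402 -0.82670499]
-0.377 [ 0.4717 -0.053 ] rz 0.0
-0.26 [ 0.4697 -0.061 ] rz 0.037
-0.143 [ 0.4687 -0.0691] rz 0.074
-0.027 [ 0.4687 -0.0772] rz 0.111
0.09 [ 0.4696 -0.0853] rz 0.149
0.207 [ 0.4714 -0.0933] rz 0.186
0.324 [ 0.4742 -0.101 ] rz 0.223
0.44 [ 0.4778 -0.1083] rz 0.26
0.557 [ 0.4823 -0.1151] rz 0.297
0.674 [ 0.4875 -0.1214] rz 0.334
0.79 [ 0.4934 -0.127 ] rz 0.371
0.907 [ 0.5    -0.1319] rz 0.409
```

Emit:
step_arm:
  rows:
    - [-0.003,-0.013,0.003,0,0,0.037]
    - [-0.005,-0.027,0.003,0,0,0.074]
    - [-0.005,-0.04,0.003,0,0,0.111]
    - [-0.0035,-0.054,0.003,0,0,0.149]
    - [-0.0005,-0.067,0.003,0,0,0.186]

```text
clock: 2.7
tcp_pos: [0.4733, -0.0916, 0.0634]
orientation: [3.106, 0.465, -0.001]
contact_force: [-1.2, 2.1, -1.9]
grip_width: 0.0255
gripper_force: 1.2
```

```bash
python3 - <<'E'
from h import *
eyes.grab_frame("top");eyes.grab_frame("top")
o=r.get_obs(); print(o["clock"],o["tcp_pos"],o["orientation"],o["contact_force"])
E
```

```text
2.8 [ 0.47407229 -0.09290849  0.06338555] [3.10720925e+00 4.53202617e-01 1.73155278e-03] [-0.740405    0.0384185   0.34441862]
```

Emit:
step_arm:
  rows:
    - [0.005,-0.013,0,0,0,0.037]
    - [0.011,-0.025,0,0,0,0.074]
    - [0.018,-0.036,0,0,0,0.111]
    - [0.027,-0.047,0,0,0,0.149]
    - [0.037,-0.056,0,0,0,0.186]

```text
clock: 3.22
tcp_pos: [0.4956, -0.1251, 0.063]
orientation: [2.843, 1.333, -0.002]
contact_force: [-2.8, 0.4, 1.1]
grip_width: 0.0256
gripper_force: 1.3
```

```bash
python3 - <<'E'
from h import *
eyes.grab_frame("top")
o=r.get_obs(); print(o["tcp_pos"],o["orientation"],o["contact_force"])
im=eyes.grab_frame("wrist"); np.save("pics/w3.npy",im); np.save("pics/w3T.npy",wristT(o))
cv2.imwrite("pics/w3.png",cv2.resize(im[:,:,::-1],(768,576),interpolation=cv2.INTER_CUBIC))
p=np.load("st.npy");st=p[:3]
for a in (.85,.907,.965,1.02,1.1): print(a,W(st,ringp(a,.07,.06))[:2]-o["tcp_pos"][:2])
E
```

```text
[ 0.49701575 -0.12643569  0.0630091 ] [2.83885404e+00 1.34036780e+00 9.04097230e-05] [-0.57304554 -0.72112355  0.56365983]
0.85 [-0.0003254  -0.00319212]
0.907 [ 0.00293669 -0.00548876]
0.965 [ 0.00638481 -0.00763106]
1.02 [ 0.00976413 -0.00947469]
1.1 [ 0.01484846 -0.01181837]
```

View pics/w3.png

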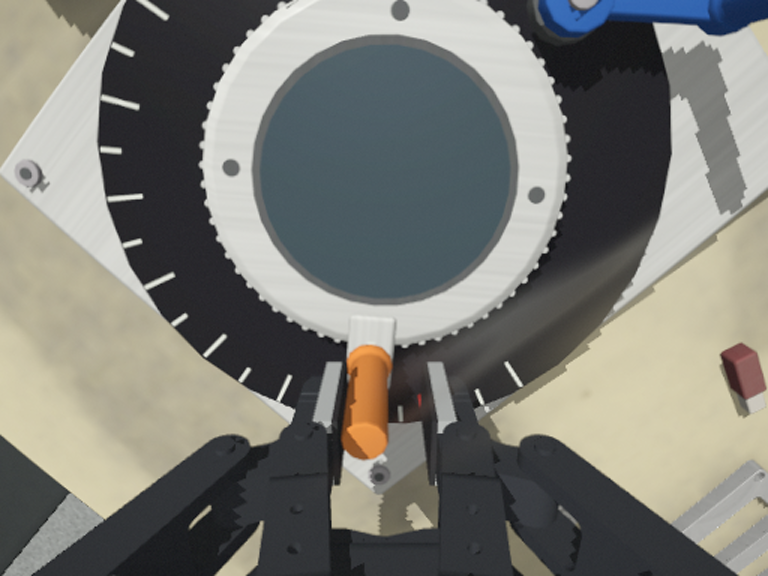

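The post stands between the jaws against the left finger (top at 363,440), and the red clip is just showing at (420,400). I'll move most of the remaining way, lift and check.

Emit:
step_arm:
  rows:
    - [0.007,-0.011,0,0,0,0.035]
    - [0.018,-0.017,0,0,0,0.07]
    - [0.018,-0.017,0,0,0,0.07]
    - [0.018,-0.017,0,0,0,0.07]

```text
clock: 3.65
tcp_pos: [0.5071, -0.1345, 0.0622]
orientation: [2.687, 1.626, 0.001]
contact_force: [-0.2, -0.5, -0.3]
grip_width: 0.0258
gripper_force: 0.0
```

Emit:
step_arm:
  rows:
    - [0,0,0.05,0,0,0]
    - [0,0,0.11,0,0,0]
    - [0.02,0.04,0.17,0,0,0]
    - [0.02,0.04,0.17,0,0,0]
    - [0.02,0.04,0.17,0,0,0]

```text
clock: 4.07
tcp_pos: [0.521, -0.1085, 0.1665]
orientation: [2.68, 1.632, 0.008]
contact_force: [0.4, 0.3, 0.2]
grip_width: 0.0257
gripper_force: 0.0
```

```bash
python3 - <<'E'
from h import *
eyes.grab_frame("top")
o=r.get_obs(); print(o["tcp_pos"],o["orientation"],o["contact_force"])
im=eyes.grab_frame("wrist"); np.save("pics/w4.npy",im); np.save("pics/w4T.npy",wristT(o))
p=np.load("st.npy");st=p[:3];c=eyes.camera_info("wrist");T=wristT(o)
for q in (ringp(p[4],.07,.08),ringp(p[4],.09,.022),ringp(p[4],.112,.024)): print(proj(W(st,q),c,T))
u,v=proj(W(st,ringp(p[4],.09,.022)),c,T)[0].astype(int)
u=np.clip(u,80,431);v=np.clip(v,60,323);print(u-80,v-60)
cv2.imwrite("pics/w4.png",cv2.resize(im[v-60:v+60,u-80:u+80,::-1],None,fx=5,fy=5,interpolation=cv2.INTER_CUBIC))
E
```

```text
[ 0.51916347 -0.10978854  0.16450893] [2.68193129e+00 1.63234299e+00 2.28604503e-03] [ 0.06765693 -0.70676131 -0.9914523 ]
[[256.80422602 242.29347672]]
[[256.70394526 232.10288901]]
[[256.8690047  252.83724128]]
176 172
```

View pics/w4.png

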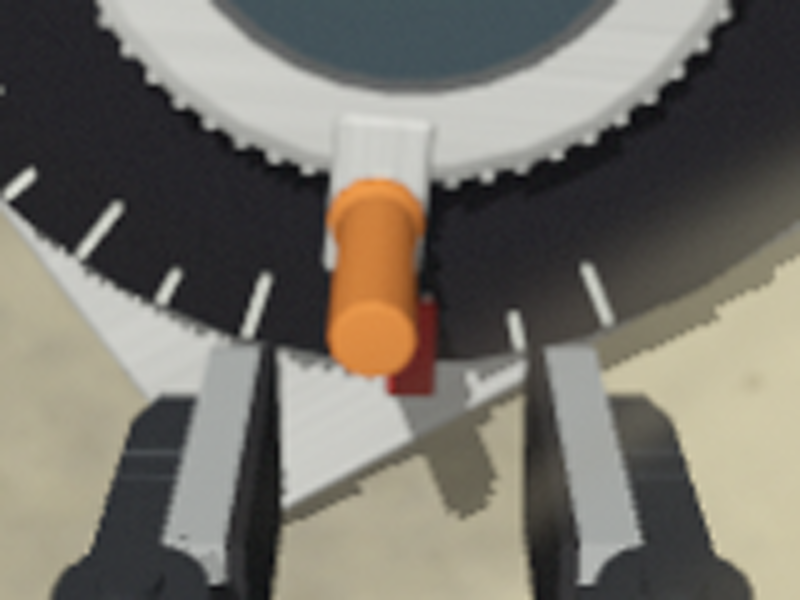

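The orange post top is at crop (372,338), just left of the red clip, whose outer corners are at (388,393) and (435,393) and inner right corner at (428,298). The pointer is hidden behind the post.

```bash
python3 - <<'E'
from h import *
p=np.load("st.npy");st=p[:3];c=eyes.camera_info("wrist");T=np.load("pics/w4T.npy")
px=lambda u,v: np.array([(u+.5)/5-.5+176,(v+.5)/5-.5+172])
def ang(uv,z):
    q=ray(px(*uv),c,z,T)-st[:2]; return (np.arctan2(q[1],q[0])-np.pi-st[2]+np.pi)%(2*np.pi)-np.pi, np.hypot(*q)
for n,uv,z in (("post",(372,338),.08),("armL",(340,118),.032),("armR",(433,122),.032),("clipOL",(388,393),.024),("clipOR",(435,393),.024),("clipIR",(428,298),.024),("footTop",(377,205),.036),
 ("ringcent",(0,0),.03)): print(n,ang(uv,z))
E
```

```text
post (np.float64(0.9445084296108694), np.float64(0.06745556854537546))
armL (np.float64(0.7860380376772831), np.float64(0.04934869754646271))
armR (np.float64(1.1291701570012078), np.float64(0.04916220903777114))
clipOL (np.float64(0.9894074102027259), np.float64(0.10903356468381104))
clipOR (np.float64(1.0751293703923546), np.float64(0.10920792488953086))
clipIR (np.float64(1.072316281558873), np.float64(0.08817990966549014))
footTop (np.float64(0.9433556507992984), np.float64(0.06356289822119071))
ringcent (np.float64(-0.20180930506298145), np.float64(0.07627474372160893))
```

Emit:
step_arm:
  rows:
    - [-0.026,-0.038,-0.06,0,0,0]
    - [-0.026,-0.038,-0.06,0,0,0]
    - [-0.026,-0.038,-0.11,0,0,0]
    - [-0.026,-0.038,-0.17,0,0,0]
    - [-0.026,-0.038,-0.17,0,0,0]

```text
clock: 4.58
tcp_pos: [0.4971, -0.1336, 0.055]
orientation: [-2.677, -1.628, 0.015]
contact_force: [-1.5, -0.3, 0.8]
grip_width: 0.0258
gripper_force: 0.0
```

```bash
python3 - <<'E'
from h import *
eyes.grab_frame("top");eyes.grab_frame("top")
o=r.get_obs(); print(o["tcp_pos"],o["contact_force"], (np.array([.5118,-.137])-o["tcp_pos"][:2])/.6)
E
```

```text
[ 0.50095811 -0.13326672  0.06007051] [ 0.59352555  0.63843715 -0.76605775] [ 0.01806981 -0.00622214]
```

Emit:
step_arm:
  rows:
    - [0.005,-0.002,0.002,0,0,0.01]
    - [0.01,-0.005,0.003,0,0,0.02]
    - [0.013,-0.006,0.003,0,0,0.025]
    - [0.013,-0.006,0.003,0,0,0.025]
    - [0.013,-0.006,0.003,0,0,0.025]

```text
clock: 5.1
tcp_pos: [0.5116, -0.1372, 0.0644]
orientation: [2.615, 1.738, 0.002]
contact_force: [-0.2, -0.4, 0.7]
grip_width: 0.0256
gripper_force: 0.0
```

```bash
python3 - <<'E'
from h import *
eyes.grab_frame("top");eyes.grab_frame("top")
o=r.get_obs(); print(o["tcp_pos"],o["orientation"],o["contact_force"], (np.array([.5118,-.137])-o["tcp_pos"][:2])/.6)
E
```

```text
[ 0.51141762 -0.13712533  0.0640622 ] [2.61509436e+00 1.73899406e+00 1.47715949e-03] [-0.07064038  0.77347202 -0.94003169] [0.00063729 0.00020888]
```

Emit:
step_arm:
  rows:
    - [0,0,0.05,0,0,0]
    - [0,0,0.11,0,0,0]
    - [0.04,-0.02,0.17,0,0,0]
    - [0.117,-0.063,0.17,0,0,0]
    - [0.117,-0.063,0.17,0,0,0]

```text
clock: 5.62
tcp_pos: [0.5865, -0.1779, 0.1692]
orientation: [2.612, 1.733, 0.009]
contact_force: [0.4, -1.0, -1.0]
grip_width: 0.0258
gripper_force: 0.0
```

Emit:
step_arm:
  rows:
    - [0,0,0,0,0,0]
    - [0,0,0,0,0,0]

```text
clock: 5.78
tcp_pos: [0.5811, -0.1747, 0.1652]
orientation: [-2.616, -1.739, -0.0]
contact_force: [-1.0, 0.8, 0.2]
grip_width: 0.0255
gripper_force: 0.0
```

```bash
python3 - <<'E'
from h import *
eyes.grab_frame("top")
o=r.get_obs(); print(o["tcp_pos"],o["orientation"],o["contact_force"])
im=eyes.grab_frame("wrist"); np.save("pics/w5.npy",im); np.save("pics/w5T.npy",wristT(o))
p=np.load("st.npy");st=p[:3];c=eyes.camera_info("wrist");T=wristT(o)
u,v=proj(W(st,ringp(p[4],.09,.022)),c,T)[0].astype(int)
u=np.clip(u,80,431);v=np.clip(v,60,323);print(u-80,v-60)
cv2.imwrite("pics/w5.png",cv2.resize(im[v-60:v+60,u-80:u+80,::-1],None,fx=5,fy=5,interpolation=cv2.INTER_CUBIC))
E
```

```text
[ 0.5802823  -0.17408927  0.16489965] [-2.61402728e+00 -1.74028257e+00  1.18582549e-03] [-0.43164814  0.28009358  0.13045224]
87 137
```

View pics/w5.png

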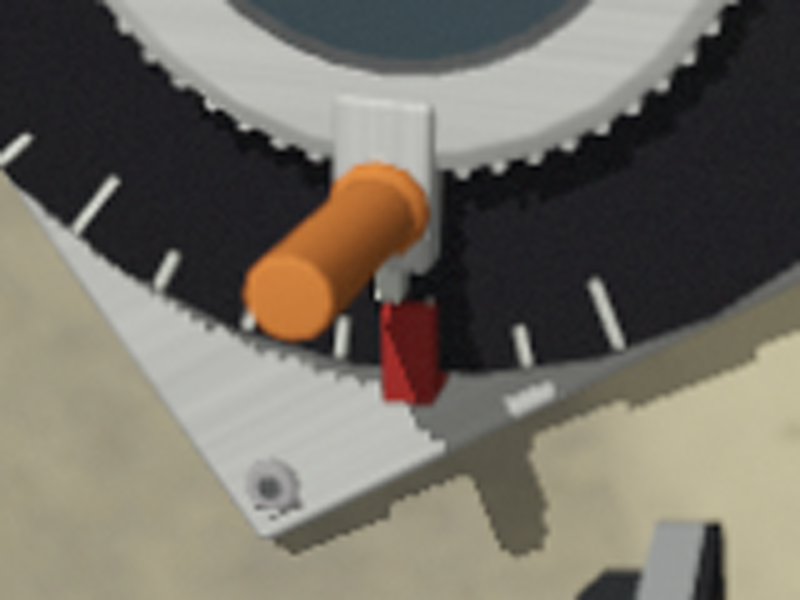

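The pointer tip is at crop (391,297), spanning about 377 to 406. The clip's inner edge runs from (382,304) to (435,302), with its middle near 409, so the pointer is about 3 mm short.

```bash
python3 - <<'E'
from h import *
p=np.load("st.npy");st=p[:3];c=eyes.camera_info("wrist");T=np.load("pics/w5T.npy")
px=lambda u,v: np.array([(u+.5)/5-.5+87,(v+.5)/5-.5+137])
for n,uv,z in (("post",(290,298),.08),("tip",(391,298),.022),("tipL",(376,293),.022),("tipR",(406,298),.022),("armL",(337,96),.032),("armR",(434,102),.032),("clipIL",(382,304),.024),("clipIR",(435,302),.024),("clipOL",(385,400),.024),("clipOR",(434,402),.024)):
    q=ray(px(*uv),c,z,T)-st[:2]; print(n,(np.arctan2(q[1],q[0])-st[2])%(2*np.pi)-np.pi, np.hypot(*q))
E
```

```text
post 1.013092441424778 0.06784917052298518
tip 0.9961524408793343 0.08891146377662884
tipL 0.9637408811393033 0.08823812723995463
tipR 1.0283851774238526 0.08866769740497886
armL 0.8555420435331231 0.04879947073815167
armR 1.2071131697163242 0.04883750118442916
clipIL 0.983419415401313 0.08951733417731224
clipIR 1.0966650563622355 0.08853698454720843
clipOL 0.9907442545249063 0.10921409530252293
clipOR 1.0778508697919849 0.10900700138274846
```

Emit:
step_arm:
  rows:
    - [-0.06,0.032,0,0,0,0]
    - [-0.122,0.065,0,0,0,0]
    - [-0.122,0.065,0,0,0,0]
    - [-0.122,0.065,-0.04,0,0,0]
    - [-0.122,0.065,-0.08,0,0,0]

```text
clock: 6.3
tcp_pos: [0.5073, -0.1353, 0.118]
orientation: [2.612, 1.741, 0.001]
contact_force: [-0.5, 0.1, -0.6]
grip_width: 0.0254
gripper_force: 0.0
```

Emit:
step_arm:
  rows:
    - [0,0,-0.04,0,0,0]
    - [0,0,-0.08,0,0,0]
    - [0,0,-0.09,0,0,0]
    - [0,0,-0.09,0,0,0]
    - [0,0,-0.09,0,0,0]

```text
clock: 6.72
tcp_pos: [0.5079, -0.1353, 0.0639]
orientation: [-2.614, -1.742, 0.0]
contact_force: [-0.3, -0.5, 0.8]
grip_width: 0.0258
gripper_force: 0.0
```

```bash
python3 - <<'E'
from h import *
eyes.grab_frame("top")
o=r.get_obs(); print(o["tcp_pos"],o["orientation"],o["contact_force"], (np.array([.5135,-.1381])-o["tcp_pos"][:2])/.6)
E
```

```text
[ 0.50852122 -0.13553648  0.06447626] [2.61405335e+00 1.74090906e+00 1.49904841e-03] [ 1.20814652  0.06332595 -0.43969198] [ 0.00829797 -0.00427253]
```

Emit:
step_arm:
  rows:
    - [0.003,-0.0015,0,0,0,0]
    - [0.006,-0.003,0,0,0,0]
    - [0.008,-0.004,0,0,0,0]
    - [0.008,-0.004,0,0,0,0]
    - [0.008,-0.004,0,0,0,0]

```text
clock: 7.18
tcp_pos: [0.5132, -0.1384, 0.0637]
orientation: [2.615, 1.74, 0.001]
contact_force: [1.0, 0.1, 0.1]
grip_width: 0.0255
gripper_force: 0.0
```

Emit:
step_arm:
  rows:
    - [0,0,0.04,0,0,0]
    - [0,0,0.1,0,0,0]
    - [0.04,-0.02,0.17,0,0,0]
    - [0.117,-0.063,0.17,0,0,0]
    - [0.117,-0.063,0.17,0,0,0]

```text
clock: 7.6
tcp_pos: [0.588, -0.179, 0.1692]
orientation: [2.611, 1.734, 0.009]
contact_force: [0.4, -0.7, 0.8]
grip_width: 0.0258
gripper_force: 0.0
```

Emit:
step_arm:
  rows:
    - [0,0,0,0,0,0]
    - [0,0,0,0,0,0]

```text
clock: 7.77
tcp_pos: [0.5834, -0.1765, 0.1653]
orientation: [2.616, 1.739, 0.001]
contact_force: [-0.4, -1.1, -0.2]
grip_width: 0.0256
gripper_force: 0.0
```

```bash
python3 - <<'E'
from h import *
eyes.grab_frame("top")
o=r.get_obs(); print(o["tcp_pos"],o["orientation"],o["contact_force"])
im=eyes.grab_frame("wrist"); np.save("pics/w6.npy",im); np.save("pics/w6T.npy",wristT(o))
p=np.load("st.npy");st=p[:3];c=eyes.camera_info("wrist");T=wristT(o)
u,v=proj(W(st,ringp(p[4],.09,.022)),c,T)[0].astype(int)
print(u-40,v-30)
cv2.imwrite("pics/w6.png",cv2.resize(im[v-30:v+30,u-40:u+40,::-1],None,fx=10,fy=10,interpolation=cv2.INTER_CUBIC))
E
```

```text
[ 0.58244918 -0.17573525  0.16488499] [-2.61446157e+00 -1.74020240e+00  7.31553313e-04] [-0.47047258  0.46616798  0.18615248]
124 166
```

View pics/w6.png

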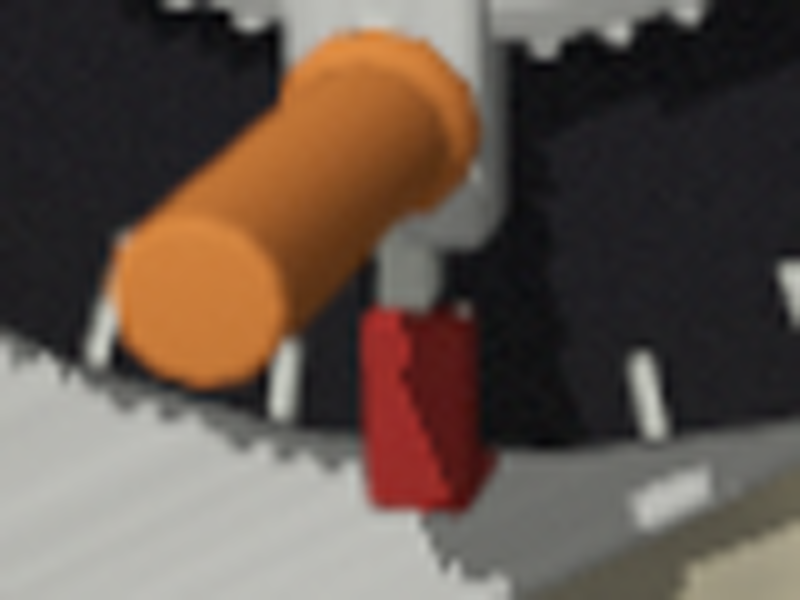

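The pointer tip now spans 378–440 (centre 409,302) and the clip's inner edge spans 362–477 (centre 419), so the pointer is about 1 mm short.

```bash
python3 - <<'E'
from h import *
p=np.load("st.npy");st=p[:3];c=eyes.camera_info("wrist");T=np.load("pics/w6T.npy")
px=lambda u,v: np.array([(u+.5)/10-.5+124,(v+.5)/10-.5+166])
for n,uv,z in (("post",(203,302),.08),("tip",(409,302),.022),("tipBase",(407,250),.022),("clipIL",(362,310),.024),("clipIR",(477,310),.024),("clipOL",(372,508),.024),("clipOR",(465,510),.024)):
    q=ray(px(*uv),c,z,T)-st[:2]; print(n,(np.arctan2(q[1],q[0])-st[2])%(2*np.pi)-np.pi, np.hypot(*q))
E
```

```text
post 1.0451682716803958 0.06799101922326779
tip 1.0234379390005577 0.08888867296844291
tipBase 1.0227800432451266 0.08368807372511193
clipIL 0.9798089736099413 0.08934359371205723
clipIR 1.1024927026340539 0.08873280853047973
clipOL 0.9906953118144282 0.10959844746574593
clipOR 1.0732273619653476 0.10919425698881235
```

Emit:
step_arm:
  rows:
    - [-0.06,0.032,0,0,0,0]
    - [-0.123,0.066,0,0,0,0]
    - [-0.123,0.066,0,0,0,0]
    - [-0.123,0.066,-0.04,0,0,0]
    - [-0.123,0.066,-0.08,0,0,0]

```text
clock: 8.28
tcp_pos: [0.5087, -0.136, 0.118]
orientation: [2.612, 1.741, 0.001]
contact_force: [0.1, 0.1, -0.7]
grip_width: 0.0255
gripper_force: 0.0
```

Emit:
step_arm:
  rows:
    - [0,0,-0.04,0,0,0]
    - [0,0,-0.08,0,0,0]
    - [0,0,-0.09,0,0,0]
    - [0,0,-0.09,0,0,0]
    - [0,0,-0.09,0,0,0]

```text
clock: 8.7
tcp_pos: [0.5091, -0.136, 0.0638]
orientation: [-2.614, -1.742, 0.0]
contact_force: [-0.2, -0.3, 0.7]
grip_width: 0.0254
gripper_force: 0.0
```

```bash
python3 - <<'E'
from h import *
eyes.grab_frame("top")
o=r.get_obs(); print(o["tcp_pos"],o["orientation"],o["contact_force"], (np.array([.514,-.1388])-o["tcp_pos"][:2])/.6)
E
```

```text
[ 0.50976576 -0.13619367  0.06446344] [2.61403758e+00 1.74086445e+00 1.57192182e-03] [ 0.44715035  0.96722873 -0.28102292] [ 0.00705707 -0.00434389]
```

Emit:
step_arm:
  rows:
    - [0.003,-0.0015,0,0,0,0]
    - [0.006,-0.003,0,0,0,0]
    - [0.0071,-0.004,0,0,0,0]
    - [0.0071,-0.004,0,0,0,0]
    - [0.0071,-0.004,0,0,0,0]

```text
clock: 9.17
tcp_pos: [0.5137, -0.139, 0.0637]
orientation: [2.615, 1.74, 0.001]
contact_force: [0.3, 0.4, 0.5]
grip_width: 0.0256
gripper_force: 0.0
```

Emit:
step_arm:
  rows:
    - [0,0,0.04,0,0,0]
    - [0,0,0.1,0,0,0]
    - [0.04,-0.02,0.17,0,0,0]
    - [0.117,-0.063,0.17,0,0,0]
    - [0.117,-0.063,0.17,0,0,0]

```text
clock: 9.58
tcp_pos: [0.5886, -0.1797, 0.1692]
orientation: [2.611, 1.734, 0.009]
contact_force: [0.4, -0.8, 0.6]
grip_width: 0.0257
gripper_force: 0.0
```

Emit:
step_arm:
  rows:
    - [0,0,0,0,0,0]
    - [0,0,0,0,0,0]

```text
clock: 9.75
tcp_pos: [0.584, -0.1771, 0.1653]
orientation: [-2.616, -1.739, -0.001]
contact_force: [-0.6, -0.0, -0.1]
grip_width: 0.0257
gripper_force: 0.0
```

```bash
python3 - <<'E'
from h import *
eyes.grab_frame("top")
o=r.get_obs(); print(o["clock"],o["tcp_pos"],o["orientation"])
im=eyes.grab_frame("wrist"); np.save("pics/w7.npy",im); np.save("pics/w7T.npy",wristT(o))
p=np.load("st.npy");st=p[:3];c=eyes.camera_info("wrist");T=wristT(o)
u,v=proj(W(st,ringp(p[4],.09,.022)),c,T)[0].astype(int);print(u,v)
for n,(a,b) in (("w6",(124+40,166+30)),("w7",(u,v))):
    I=np.load(f"pics/{n}.npy").astype(int)
    for row in (-4,-3,3,6): print(n,row,[tuple(x)for x in I[b+row,a-7:a+11]][::1] if 0 else (I[b+row,a-8:a+12,0].tolist(),I[b+row,a-8:a+12,1].tolist()))
# clamp in wrist image: blue mask
h=cv2.cvtColor(im,cv2.COLOR_RGB2HSV);m=cv2.inRange(h,(105,120,50),(125,255,255))
ys,xs=np.nonzero(m);print("blue",len(xs),xs.min(),xs.max(),ys.min(),ys.max())
for q in ([.083,0,.038],clp(p[5],.08)): print(W(st,q),proj(W(st,q),c,T))
E
```

```text
9.8 [ 0.58306722 -0.17633739  0.16488982] [-2.61443002e+00 -1.74016738e+00  8.72950454e-04]
163 196
w6 -4 ([96, 92, 91, 79, 44, 49, 118, 120, 122, 122, 112, 89, 40, 20, 20, 18, 21, 20, 16, 17], [54, 52, 50, 46, 27, 49, 120, 122, 123, 124, 115, 91, 42, 17, 20, 20, 19, 20, 17, 16])
w6 -3 ([92, 91, 80, 49, 24, 51, 117, 122, 122, 121, 111, 91, 40, 19, 21, 17, 20, 20, 18, 16], [50, 52, 46, 35, 22, 51, 120, 124, 124, 122, 114, 92, 42, 20, 20, 17, 22, 21, 17, 16])
w6 3 ([33, 32, 32, 30, 132, 154, 154, 155, 129, 88, 88, 88, 89, 88, 75, 52, 18, 14, 22, 19], [32, 32, 31, 29, 41, 46, 43, 45, 37, 25, 22, 24, 28, 25, 22, 19, 17, 17, 20, 20])
w6 6 ([31, 31, 31, 28, 122, 152, 154, 154, 131, 89, 87, 87, 88, 88, 78, 52, 16, 21, 19, 18], [31, 30, 31, 28, 40, 43, 45, 44, 36, 24, 24, 24, 27, 26, 21, 19, 15, 21, 20, 18])
w7 -4 ([100, 93, 89, 89, 76, 39, 17, 117, 121, 121, 121, 115, 91, 63, 21, 20, 18, 15, 12, 19], [56, 51, 50, 50, 45, 32, 19, 119, 123, 123, 123, 117, 92, 64, 19, 19, 18, 15, 16, 19])
w7 -3 ([94, 91, 90, 78, 49, 33, 20, 114, 121, 121, 121, 117, 91, 65, 18, 22, 17, 19, 20, 20], [52, 51, 52, 46, 36, 31, 19, 117, 124, 123, 122, 120, 94, 65, 18, 23, 18, 20, 18, 19])
w7 3 ([32, 31, 32, 32, 103, 152, 154, 153, 150, 90, 88, 87, 88, 89, 79, 56, 15, 19, 13, 16], [33, 31, 32, 30, 35, 44, 44, 44, 44, 24, 26, 25, 25, 27, 20, 19, 15, 18, 15, 16])
w7 6 ([32, 29, 30, 33, 93, 149, 155, 154, 154, 154, 89, 86, 87, 88, 80, 59, 20, 15, 17, 16], [31, 29, 31, 32, 34, 43, 48, 46, 45, 44, 23, 24, 26, 25, 23, 17, 19, 19, 17, 15])
blue 1795 235 331 29 75
[ 0.6213444  -0.06702293  0.038     ] [[246.678806    46.85193625]]
[ 0.65965824 -0.09914847  0.08      ] [[318.26765174  63.70205958]]
```

The pointer is now centred on the clip: pixel edges give centres of about 9.2 and 9.4, roughly 0.4 mm apart. Next is the clamp.

Emit:
step_arm:
  rows:
    - [0.06,0.06,0,0,0,0.039]
    - [0.128,0.129,0,0,0,0.078]
    - [0.128,0.129,0,0,0,0.117]
    - [0.128,0.129,0,0,0,0.156]
    - [0.128,0.129,0,0,0,0.195]

```text
clock: 10.27
tcp_pos: [0.6604, -0.0955, 0.165]
orientation: [-1.954, -2.458, -0.001]
contact_force: [0.1, -0.2, -1.1]
grip_width: 0.0256
gripper_force: 0.0
```

Emit:
step_arm:
  rows:
    - [0,0,0,0,0,0.039]
    - [0,0,0,0,0,0.078]
    - [0,0,0,0,0,0.117]
    - [0,0,0,0,0,0.156]
    - [0,0,0,0,0,0.195]

```text
clock: 10.68
tcp_pos: [0.6593, -0.0986, 0.165]
orientation: [-1.127, -2.931, 0.001]
contact_force: [-1.5, -0.8, 0.4]
grip_width: 0.0258
gripper_force: 0.0
```

Emit:
step_arm:
  rows:
    - [0,0,0,0,0,0.014]
    - [0,0,0,0,0,0.014]

```text
clock: 10.85
tcp_pos: [0.6593, -0.0987, 0.1648]
orientation: [-1.07, -2.952, 0.0]
contact_force: [-0.5, -0.1, -0.4]
grip_width: 0.0255
gripper_force: 0.0
```

```bash
python3 - <<'E'
from h import *
eyes.grab_frame("top")
o=r.get_obs(); print(o["tcp_pos"],o["orientation"],o["joints"].round(2))
im=eyes.grab_frame("wrist")
p=np.load("st.npy");st=p[:3];c=eyes.camera_info("wrist");T=wristT(o)
h=cv2.cvtColor(im,cv2.COLOR_RGB2HSV);m=cv2.inRange(h,(105,120,50),(125,255,255))
ys,xs=np.nonzero(m);print("blue",len(xs),xs.min(),xs.max(),ys.min(),ys.max())
k=ys>ys.max()-12; print("low end x",xs[k].min(),xs[k].max())
print(proj(W(st,clp(p[5],.08)),c,T), proj(W(st,[.083,0,.038]),c,T))
uv=[(xs[k].min()+xs[k].max())/2, ys.max()-9.5]; print(uv,ray(uv,c,.08,T))
for a in np.arange(0,1.65,.1195): print(round(a,3),W(st,clp(a,0))[:2].round(4))
E
```

```text
[ 0.65943115 -0.09874694  0.16487258] [-1.07390994e+00 -2.95098736e+00  3.81018536e-04] [ 0.64  0.71 -0.89  1.6   0.59  1.12  0.48]
blue 1476 244 270 119 216
low end x 250 266
[[254.10731486 206.83561879]] [[254.36896361 131.73576522]]
[np.float64(258.0), np.float64(206.5)] [ 0.66132084 -0.09674321]
0.0 [ 0.6594 -0.0995]
0.12 [ 0.663  -0.0947]
0.239 [ 0.666  -0.0896]
0.358 [ 0.6683 -0.0841]
0.478 [ 0.67   -0.0784]
0.597 [ 0.671  -0.0725]
0.717 [ 0.6713 -0.0665]
0.836 [ 0.6709 -0.0605]
0.956 [ 0.6698 -0.0547]
1.076 [ 0.668 -0.049]
1.195 [ 0.6655 -0.0436]
1.314 [ 0.6624 -0.0385]
1.434 [ 0.6587 -0.0338]
1.553 [ 0.6545 -0.0296]
```

Emit:
step_arm:
  rows:
    - [0.002,0.0015,-0.04,0,0,0]
    - [0.002,0.0015,-0.09,0,0,0]
    - [0.002,0.0015,-0.14,0,0,0]
    - [0.002,0.0015,-0.168,0,0,0]
    - [0.002,0.0015,-0.168,0,0,0]

```text
clock: 11.37
tcp_pos: [0.6586, -0.0985, 0.0604]
orientation: [-1.072, -2.946, 0.004]
contact_force: [-0.4, -0.0, -0.7]
grip_width: 0.0257
gripper_force: 0.0
```

Emit:
step_arm:
  rows:
    - [0.005,0.007,0,0,0,0.038]
    - [0.01,0.016,0,0,0,0.076]
    - [0.014,0.025,0,0,0,0.114]
    - [0.017,0.034,0,0,0,0.152]
    - [0.018,0.044,0,0,0,0.19]

```text
clock: 11.78
tcp_pos: [0.6731, -0.0728, 0.0661]
orientation: [0.152, 3.137, -0.003]
contact_force: [-0.1, -2.5, -2.4]
grip_width: 0.0255
gripper_force: 1.1
```

Emit:
step_arm:
  rows:
    - [0.0005,0.01,0,0,0,0.038]
    - [0,0.02,0,0,0,0.076]
    - [-0.002,0.03,0,0,0,0.114]
    - [-0.005,0.039,0,0,0,0.152]
    - [-0.009,0.048,0,0,0,0.19]

```text
clock: 12.2
tcp_pos: [0.6679, -0.044, 0.0662]
orientation: [-0.777, 3.043, -0.004]
contact_force: [-0.5, -2.3, -1.4]
grip_width: 0.0258
gripper_force: 0.9
```

Emit:
step_arm:
  rows:
    - [-0.005,0.0085,0,0,0,0.038]
    - [-0.011,0.016,0,0,0,0.076]
    - [-0.018,0.023,0,0,0,0.114]
    - [-0.018,0.023,0,0,0,0.114]

```text
clock: 12.53
tcp_pos: [0.6566, -0.0289, 0.0662]
orientation: [-1.306, 2.856, -0.001]
contact_force: [-0.1, -0.3, -1.1]
grip_width: 0.0255
gripper_force: 0.0
```

```bash
python3 - <<'E'
from h import *
eyes.grab_frame("top")
o=r.get_obs(); print(o["tcp_pos"],o["orientation"],o["contact_force"],o["gripper_force"])
st=np.load("st.npy")[:3]; q=o["tcp_pos"][:2]-W(st,[.083,0,0])[:2]; print("tcp clamp angle",np.arctan2(q[1],q[0])-st[2]+np.pi/4,np.hypot(*q))
E
```

```text
[ 0.65681275 -0.02910104  0.06605414] [-1.29696594e+00  2.85979063e+00 -5.95847490e-04] [-0.57145656 -0.4820451   0.65029291] 0.0
tcp clamp angle 1.5253503966926318 0.05192372611776746
```

Emit:
step_arm:
  rows:
    - [-0.003,0.003,0,0,0,0.01]
    - [-0.006,0.006,0,0,0,0.02]
    - [-0.009,0.0085,0,0,0,0.03]
    - [-0.01,0.009,0,0,0,0.03]

```text
clock: 12.92
tcp_pos: [0.6516, -0.0246, 0.0654]
orientation: [-1.435, 2.792, -0.004]
contact_force: [5.7, -3.4, 2.0]
grip_width: 0.0259
gripper_force: 3.0
```

Emit:
step_arm:
  rows:
    - [-0.0015,0.001,0,0,0,0]
    - [-0.003,0.002,0,0,0,0]
    - [-0.003,0.002,0,0,0,0]

```text
clock: 13.17
tcp_pos: [0.6515, -0.0245, 0.0655]
orientation: [-1.429, 2.792, -0.006]
contact_force: [8.5, -3.7, 0.4]
grip_width: 0.026
gripper_force: 4.8
```

Contact force rises to about 9 N with no further motion, so the clamp is at its stop. I'll back off, lift and move clear.

Emit:
step_arm:
  rows:
    - [0.006,-0.005,0,0,0,0]
    - [0.01,-0.008,0,0,0,0]
    - [0.01,-0.008,0,0,0,0]
    - [0.01,-0.008,0.05,0,0,0]
    - [0.01,-0.008,0.1,0,0,0]

```text
clock: 13.58
tcp_pos: [0.6524, -0.0273, 0.123]
orientation: [1.434, -2.79, -0.005]
contact_force: [1.4, 0.3, 0.1]
grip_width: 0.0255
gripper_force: 0.0
```

Emit:
step_arm:
  rows:
    - [0,0,0.05,0,0,0]
    - [0,0,0.12,0,0,0]
    - [0,-0.06,0.15,0,0,0]
    - [0,-0.12,0.15,0,0,0]
    - [0,-0.18,0.15,0,0,0]

```text
clock: 14.0
tcp_pos: [0.6547, -0.1353, 0.2166]
orientation: [-1.437, 2.791, -0.002]
contact_force: [-0.3, -0.9, -1.2]
grip_width: 0.0259
gripper_force: 0.0
```

Emit:
step_arm:
  rows:
    - [0,-0.07,0,0,0,0]
    - [0,-0.14,0,0,0,0]
    - [0,-0.21,0,0,0,0]
    - [0,-0.28,0,0,0,0]
    - [0,-0.28,0,0,0,0]

```text
clock: 14.42
tcp_pos: [0.6524, -0.3151, 0.2126]
orientation: [1.413, -2.801, 0.003]
contact_force: [-0.5, -2.4, -0.8]
grip_width: 0.026
gripper_force: 0.0
```

Emit:
step_arm:
  rows:
    - [0,-0.07,0,0,0,0]
    - [0,-0.07,0,0,0,0]
    - [0,-0.07,0,0,0,0]

```text
clock: 14.67
tcp_pos: [0.6534, -0.3481, 0.2134]
orientation: [1.427, -2.797, -0.002]
contact_force: [0.5, 0.9, -0.8]
grip_width: 0.0255
gripper_force: 0.0
```

```bash
python3 - <<'E'
from h import *
o=r.get_obs(); print(o["clock"],o["tcp_pos"],o["contact_force"])
im=eyes.grab_frame("top"); i0=np.load("pics/top0.npy")
a=np.vstack([im[130:275,150:400,::-1]])
cv2.imwrite("pics/top9.png",cv2.resize(a,None,fx=3.2,fy=3.2,interpolation=cv2.INTER_CUBIC))
E
```

```text
14.6667 [ 0.65342573 -0.34805088  0.21336954] [ 0.49021025  0.87526779 -0.76903841]
```

View pics/top9.png

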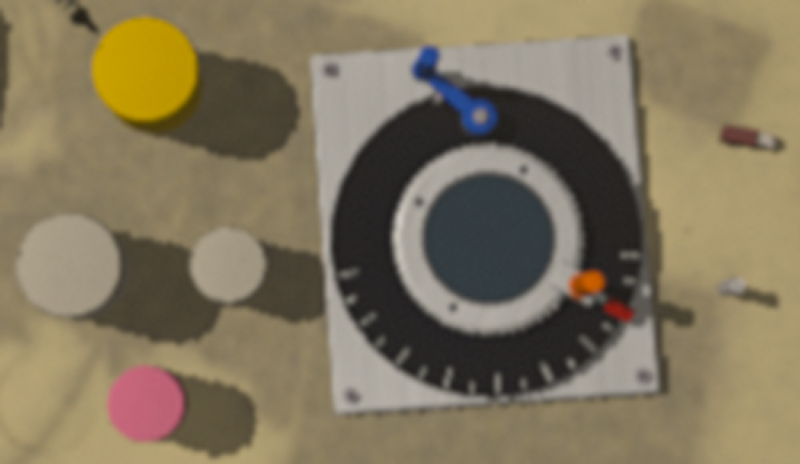

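The final top view shows the blue clamp leaning left (post at 429,56) and the pointer in line with the red clip at (618,311). The clip, jar_1, connector and standoff have not moved.

```bash
python3 -c "
from bench import r
print(r.hand_in())"
```

```text
the job is handed in; nothing more can be done
None
```

The job is handed in: the pointer stands at the red marker to within about 0.5 mm, the clamp lever is at its left stop, and the marker, jar, connector and standoff were left where they were; no verdict came back.

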